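# Temperature check on the portion dispenser

## Robot

A 6-joint arm with a two-finger parallel gripper is mounted at the origin on the work surface. World frame = base frame: x ahead of the robot, y to its left, z up, the work surface at z = 0. Lengths are in mm, angles in rad, forces in N, time in s.
With the tool pointing down it reaches from about 350 to 875 mm from the base axis. Payload 4.2 kg.
Tool frame: the origin (TCP) lies between the finger pads; the fingertips stand 25 mm ahead of it and the grasp point (between the pads) lies 6 mm ahead of it; z points along the fingers, y is the line along which they close (so a half turn about z gives the same grasp; the last joint's range is limited). The gripper opens to 85 mm and grips with 20 to 120 N. Pads are 22 mm wide; open, the fingers measure 114 mm over their backs; the gripper's body (76 mm by 85 mm) begins 54 mm behind the grasp point. The pads swing forward as they close: fully open they stand 13 mm farther back than shut.
Start: joints at [0.259, 0.385, 0.008, 0, -1.194, -0.259], TCP at [624.979, 0.025, 256.312] pointing down, gripper open.
Joint ranges: [-3.14, 3.14], [-1.21, 2.06], [-1.07, 1.41], [-3.16, 2.05], [-2.99, -0.16], [-3.1, 3.1]. Speed limits (rad/s): [2.79, 2.79, 3.14, 3.14, 3.14, 3.14].

## Interface

Orientations are given as a unit quaternion [x, y, z, w].
In Python, from bench import arm gives the robot as it stands.
- The arm moves only by the shell command python3 -m pendant 'ROWS'. ROWS is JSON, a list of rows, each a list of 7 numbers: the shift along the tool's x, y, z in m, then the turn, a rotation vector about the tool's x, y, z in degrees, then the finger opening in m, from 0 to 0.0854. In form: [[x, y, z, wx, wy, wz, fingers], ...]. A call has 1 to 12 rows; each row shifts and turns the commanded pose from where the row before left it, along the tool's axes as they then stand; what a row does not reach is not made up. A row lasts 1/10 s, in which the tool goes at most 50 mm and 8.59 degrees, less where a joint would pass 70% of its speed; a pose out of reach is approached as far as the arm can. A call is refused whole if a number of a shift passes 0.05 or a number of a turn 8.59, either way. A call with a gripper value outside its range is refused whole. The fingers move at their own pace and stop on an object; the grip force is fixed at half the most. Time passes only in rows, so rows that do not move let the fingers close. It gives the time, the measured TCP pose, the force, the opening and the grip force at its end, in the units of the state.
- arm.read_state(): the state, without advancing time (a new reading comes with each control period).
- arm.get_image(name): name is "scene" or "side" or "wrist"; returns a dict with "image" (400x640x3 uint8, red, green, blue), "fx", "fy", "cx", "cy" (pixels), "xyz" and "rotation" of the camera in the world. Camera axes: x right, y down, z forward; pixel columns grow to the right and rows downward; lengths in mm; the calibration is good to about 2 mm. The wrist camera is an equidistant fisheye: a pixel r from the principal point sees the ray r / f radians off the axis. A picture is of the moment at which its call begins. There is no depth.
- arm.job_done(): hands the job in; it is judged then, once.
The state is a dict: "clock": time; "joints": joint angles; "joint_vel": joint speeds; "joint_efforts": joint torques, N m; "position": TCP position; "ee_rot": TCP orientation; "contact_force": force on the tool from outside, world axes, zero at the start; "wrist_torque": the same for the moment, N m; "gripper_width": finger opening in mm; "grasp_force": force on a finger pad.
Only numpy, scipy, OpenCV 4.12 (cv2) and the standard library are available. Lean on these libraries where they do the work, as an engineer would, in place of code of your own. Each camera call takes 0.05 s, during which the arm holds its last target. There are 200 camera calls.

## Task

Take the temperature of the pastry counter's portion dispenser: lift the blue probe thermometer out of its white stand, push it fully down into the blue-framed test well on top of the dispenser and let go of it. Then pull the orange spring-return handle out until the yellow pointer is level with the red marker on the scale, and keep it there: finish while still holding the handle at the marker, with nothing else propping it, the probe still fully home, and the other things on the counter left where they are.

Things in the scene. Friction and masses are not known exactly. Their poses are not given: they have to be found in the camera images.
- dispenser: low steel dispenser, fixed: housing 150 (x) x 160 (y) x 100 mm high, hopper on its rear (x +15 to +75 mm) up to 174 mm. Origin: centre of the underside; z up; its -x axis points out of the front face, the way the slide pulls (roughly to the robot). A white scale rail, top at 60 mm, 14 mm wide, 38 mm to the -y side, runs 145 mm out of the front face.
- well (a point): centre of the mouth of the round test well in the dispenser's top, framed by four blue strips; 100 mm above the counter, at (-45, -50) mm in the dispenser's frame, axes as the dispenser's. Bore 10 mm, 66 mm deep, vertical, with a 3 mm chamfer.
- probe: probe thermometer, upright in its stand at the start: steel shaft 8 mm diameter, 58 mm long, chamfered tip, below a square blue handle 22 x 22 mm, 45 mm tall. Origin: the shaft's tip; z up along the shaft: the handle spans 58 to 103 mm above it, faces square to x and y. Fully in a well, the handle's underside rests on the rim. 42 to 84 g.
- stand: white block 70 x 70 x 70 mm, fixed, with a vertical 11 mm hole in the middle of its top where the probe waits, its handle resting on the top face. It may be on the left or right of the dispenser. Origin: centre of the underside.
- slide (a joint): how far the spring-return slide is pulled out of the dispenser, m: 0 shut (start), 0.065 fully out; it moves along the dispenser's -x axis. The spring pulls it shut with 4 N at 0 plus 1 N for each further 10 mm, and it shuts by itself when let go.
- handle (a point): orange upright handle on the slide, 34 mm (x) by 20 mm (y) by 65 mm tall, rounded edges; this point: centre of its underside, 63 mm above the counter (top 128 mm), axes as the dispenser's, 145 mm in front of the dispenser's centre when shut and 20 mm to its +y side. Room to pinch it from above across its y faces.
- pointer (a point): outer end of the yellow pointer bar, 5 mm wide, that sticks out of the slide to the -y side next to the handle; moves with the slide; axes as the dispenser's, 67 mm above the counter, same x as the handle's centre in the dispenser's frame.
- marker: red marker block 8 (x) x 14 (y) x 8 mm high, fixed on the white scale rail, 25 to 45 mm further out than the shut pointer; origin: centre of its underside; axes as the dispenser's. The pointer stops level with it when both have the same x in the dispenser's frame. Its top is at 68 mm, below the handle's grasp.
- jar: bystander: amber jar with brass cap, 64 mm diameter, 95 mm tall; origin: centre of its underside. Stands on the other side of the dispenser from the probe stand.
- cup: bystander: white mug, 76 mm diameter, 65 mm tall; origin: centre of its underside
- canister: bystander: green can, 68 mm diameter, 85 mm tall; origin: centre of its underside
- tart_plate: bystander: white plate, 150 mm diameter, with a berry tart, about 40 mm tall; origin: centre of its underside
- server: bystander: cake server with a wooden handle lying flat, about 20 mm high; origin: centre of its underside
- praline_box: bystander: brown cardboard box with a red band, 100 x 70 x 40 mm; origin: centre of its underside
Things that resemble listed ones, but are neither listed nor needed, are in the scene too. Of the things that look like the probe, the smaller one is meant.

How it is judged:
By the outcome, as a careful person would: the job done as asked, in the order asked, and still so for the second after the job is handed in, while the arm keeps its last pose, push and grip.
It also fails if it takes over 58 s, if anything falls off the work surface, if the arm or the gripper's body presses on something with over 40 N, if the wrist force passes 120 N, or if a joint passes its speed limit or range.

## Working session

There is one attempt and no reset: what is moved stays moved. The work goes in short steps, Python scripts to look and compute and a shell command to move; the robot and the scene stay as the last step left them, time stands still between calls to the robot, and variables do not carry over. Pictures are saved under pics/ and viewed, at most 10 in all, crops included, and the job is handed in when it is done.

```bash
mkdir -p pics; ls; cat > h.py <<'E'
import numpy as np, cv2, json
from bench import arm
def snap(name,fn):
    d=arm.get_image(name); im=d.pop("image"); cv2.imwrite("pics/"+fn+".png",im[:,:,::-1])
    json.dump({k:np.asarray(v).tolist() for k,v in d.items()},open("pics/"+fn+".json","w"))
    return im
def crop(fn,u0,v0,u1,v1,s,out):
    im=cv2.imread("pics/"+fn+".png")[v0:v1,u0:u1]
    cv2.imwrite("pics/"+out+".png",cv2.resize(im,None,fx=s,fy=s,interpolation=cv2.INTER_CUBIC))
def ray(fn,u,v,fish=False):
    d=json.load(open("pics/"+fn+".json")); a=(u-d["cx"])/d["fx"]; b=(v-d["cy"])/d["fy"]
    if fish:
        r=np.hypot(a,b); k=np.sin(r)/r if r>1e-9 else 1; c=np.array([a*k,b*k,np.cos(r)])
    else: c=np.array([a,b,1.])
    R=np.array(d["rotation"])
    if R.size==4:
        from scipy.spatial.transform import Rotation; R=Rotation.from_quat(R.ravel()).as_matrix()
    return np.array(d["xyz"]),R.reshape(3,3)@c
def atz(fn,u,v,z,fish=False):
    o,r=ray(fn,u,v,fish); return o+r*(z-o[2])/r[2]
E
python3 - <<'E'
from h import *
for n in ["scene","side","wrist"]: snap(n,n+"0")
a=[cv2.imread(f"pics/{n}0.png") for n in ["scene","side","wrist"]]
for n in ["scene","side","wrist"]: print(open(f"pics/{n}0.json").read())
print(arm.read_state())
E
```

```text
pics
{"fx": 455.0081825955506, "fy": 455.0081825955506, "cx": 323.9841611883429, "cy": 193.7802699127818, "xyz": [990.6677856389875, -555.3390870014401, 1163.7172160099303], "rotation": [0.9013921894119405, 0.32116473218997144, -0.10303202746793502, -0.27153220247392174]}
{"fx": 490.9732698696255, "fy": 490.9732698696255, "cx": 321.4751077580542, "cy": 197.28058283665212, "xyz": [343.20727879526896, -987.5459608908252, 941.6716295434325], "rotation": [0.8987451581743046, -0.10037328158362593, 0.0414154655857286, -0.42481419963637695]}
{"fx": 309.70691628693146, "fy": 309.70691628693146, "cx": 320.15209390829034, "cy": 199.2659902658316, "xyz": [624.1737311780598, -75.4109617684849, 372.5455448429778], "rotation": [0.00022485677517823682, 0.988785012579443, 0.14934234021698192, -0.0010068546154521133]}
{'clock': 0.15, 'joints': array([ 2.58636137e-01,  3.85389599e-01,  6.94940932e-03, -3.56977379e-04,
       -1.19400072e+00, -2.58604969e-01]), 'joint_vel': array([-0.00046693, -0.00121097,  0.00253978,  0.00453554,  0.0013759 ,
        0.00120588]), 'joint_efforts': array([-6.03353892e-04, -3.92678475e+01,  1.88581592e+01,  4.18858320e+00,
       -3.39302780e-03,  5.70479813e-06]), 'position': array([6.24605766e+02, 4.25446286e-02, 2.55470046e+02]), 'ee_rot': array([-7.07071016e-01,  7.07142047e-01,  5.56826995e-04, -6.27399749e-04]), 'contact_force': array([-0.11974983, -0.08358049, -0.63633459]), 'wrist_torque': array([ 0.0334127 ,  0.01921685, -0.03273659]), 'grasp_force': 0.0, 'gripper_width': 85.48609691288857}
```

View pics/scene0.png

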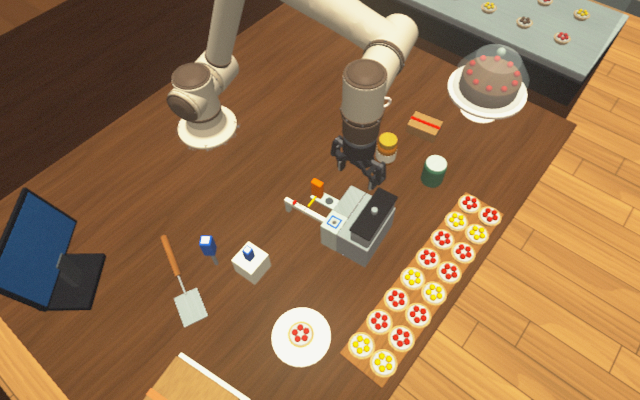

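View pics/wrist0.png

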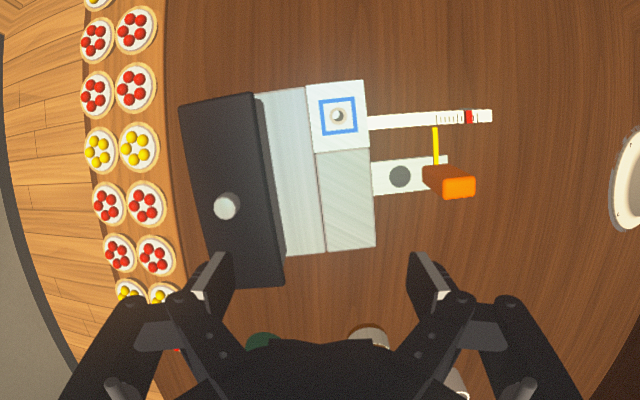

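Scene: a blue thing in the white stand at (249,255) and a second, taller-looking blue thing free on the counter at (208,245). The dispenser is at (355,225), with the well at (335,222), the handle at (317,184) and the jar at (387,148). In the wrist view the well is at (338,116), the pointer tip at (434,127), the red marker at (469,117) and the handle top at (459,187).

```bash
python3 - <<'E'
from h import *
crop("scene0",190,220,350,300,5,"c1")
a=cv2.imread("pics/c1.png"); 
b=cv2.imread("pics/side0.png"); cv2.imwrite("pics/s.png",b)
for n,u,v,z in [("well",338,116,100),("marker top",469,117,68),("ptr",434,127,67),("handle top",459,187,128)]: print(n,atz("wrist0",u,v,z,True).round(1))
for n,u,v,z in [("well",335,222,100),("probe top",247,249,115),("free blue top",206,240,103)]: print(n,atz("scene0",u,v,z).round(1))
E
```

```text
well [608.1 -67.  100. ]
marker top [467.  -71.7  68. ]
ptr [506.8 -58.4  67. ]
handle top [502. -11. 128.]
well [611.1 -65.7 100. ]
probe top [ 490.9 -277.6  115. ]
free blue top [ 382.5 -323.9  103. ]
```

View pics/c1.png

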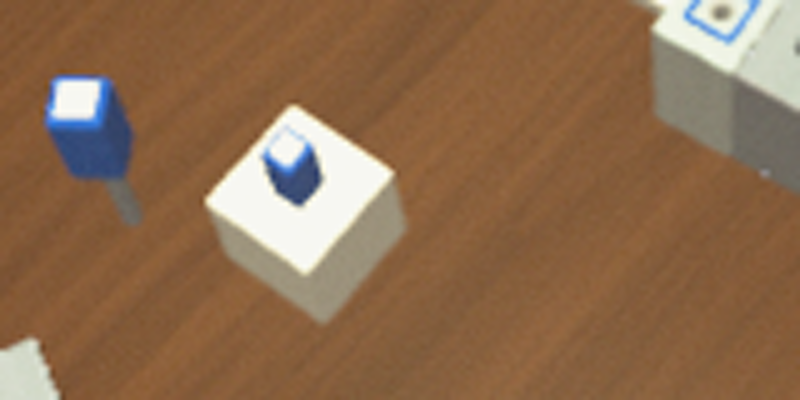

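View pics/side0.png

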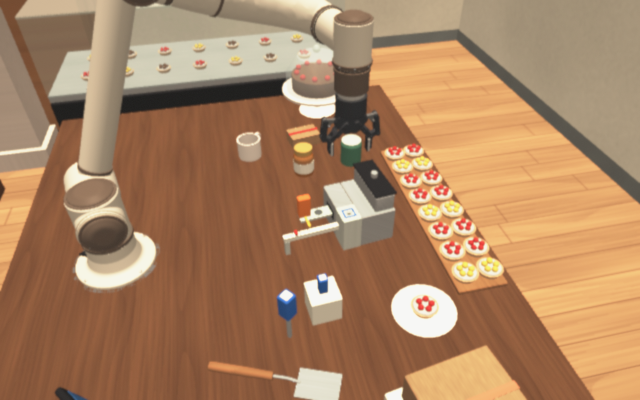

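Candidates: the stand's probe at scene (248,250), with the small handle, and the free blue decoy at (206,240), with the larger handle. I choose the one in the stand, and the crop confirms it's smaller.

```bash
python3 - <<'E'
from h import *
f=lambda u,v,z:atz("scene0",190+u/5,220+v/5,z)
P=[f(*p,70) for p in [(205,200),(293,103),(395,175),(307,274)]]
P=np.array(P); print(P.round(0), P.mean(0).round(1))
for i in range(4):
    d=P[(i+1)%4]-P[i]; print(np.hypot(*d[:2]).round(1),np.degrees(np.arctan2(d[1],d[0])).round(1))
T=np.array([f(*p,115) for p in [(264,152),(290,127),(314,143),(289,170)]]); print(T.round(0),T.mean(0).round(1))
for i in range(4):
    d=T[(i+1)%4]-T[i]; print(np.hypot(*d[:2]).round(1),np.degrees(np.arctan2(d[1],d[0])).round(1))
w=lambda u,v,z:atz("wrist0",u,v,z,True)
a,b=w(370,130,60),w(491,122,60); print(a,b,np.degrees(np.arctan2(*(a-b)[1::-1])))
a,b=w(363,81,100),w(375,246,100); print(a,b,np.hypot(*(a-b)[:2]),np.degrees(np.arctan2(*(a-b)[1::-1])))
E
```

```text
[[ 459. -315.   70.]
 [ 455. -245.   70.]
 [ 527. -241.   70.]
 [ 531. -312.   70.]] [ 493.2 -278.3   70. ]
70.7 93.7
72.7 2.7
70.2 -87.2
71.6 -176.8
[[ 485. -287.  115.]
 [ 486. -269.  115.]
 [ 502. -267.  115.]
 [ 503. -286.  115.]] [ 493.8 -277.5  115. ]
18.7 89.3
16.2 4.4
19.1 -87.4
17.2 -177.3
[573.06785659 -52.15459806  60.        ] [433.69962525 -68.50680767  60.        ] 6.691972774449516
[586.45130157 -98.48104472 100.        ] [569.59125429  57.07766602 100.        ] 156.46972129678306 -83.81421073994794
```

```bash
python3 -m pendant '[[0.03,0.012,0,0,0,-3,0.0854],[0.04,0.02,0,0,0,0,0.0854],[0.04,0.02,0,0,0,0,0.0854],[0.04,0.02,0,0,0,0,0.0854],[0.04,0.02,0,0,0,0,0.0854],[0.04,0.02,0,0,0,0,0.0854],[0.03,0.01,0,0,0,0,0.0854],[0.02,0.01,0,0,0,0,0.0854],[0,0,0,0,0,0,0.0854],[0,0,0,0,0,0,0.0854]]'
python3 - <<'E'
from h import *
snap("wrist","w1"); s=arm.read_state(); print(s["position"],s["ee_rot"]); crop("w1",170,100,470,325,2.6,"w1c")
E
```

```text
clock: 1.15
position: [505.9, -286.1, 256.0]
ee_rot: [0.725, -0.689, -0.0, 0.0]
contact_force: [-0.3, 1.0, -0.1]
gripper_width: 85.7
grasp_force: 0.0
[ 506.25571506 -285.57261333  256.04214249] [ 7.25360210e-01 -6.88369450e-01 -2.55938809e-04  1.45849894e-05]
```

View pics/w1c.png

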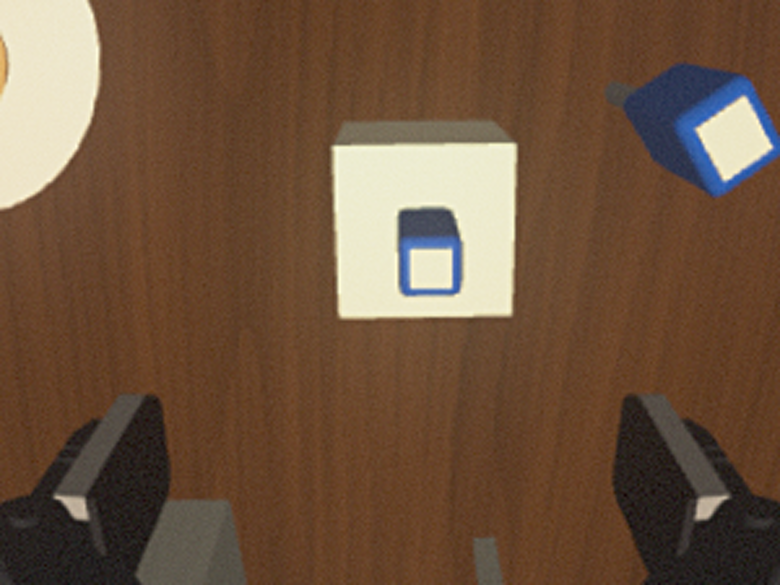

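The stand is square in the view, at crop (333–516, 142–318), and the probe's handle top is at crop (431,266) with its faces aligned to the tool. The larger decoy is at the upper right.

```bash
python3 - <<'E'
from h import *
from scipy.spatial.transform import Rotation as R
s=arm.read_state(); print(s["position"])
f=lambda u,v,z:atz("w1",170+u/2.6,100+v/2.6,z,True)
T=f(431,266,115); S=np.mean([f(*p,70) for p in [(333,145),(516,142),(513,316),(340,318)]],0)
print(T,S)
M=R.from_quat(s["ee_rot"])
for p in (T,S): print(M.inv().apply(p-s["position"]).round(1))
E
```

```text
[ 506.25571506 -285.57261333  256.04214249]
[ 491.21642919 -279.57236069  115.        ] [ 490.89603741 -278.82370341   70.        ]
[ -6.7  14.7 141. ]
[ -7.5  14.9 186.1]
```

```bash
python3 -m pendant '[[-0.007,0.0145,0.03,0,0,0,0.0854],[0,0,0.04,0,0,0,0.0854],[0,0,0.04,0,0,0,0.06],[0,0,0.028,0,0,0,0.05],[0,0,0.015,0,0,0,0.04],[0,0,0,0,0,0,0.03],[0,0,0,0,0,0,0.01],[0,0,0,0,0,0,0.01],[0,0,0,0,0,0,0.01],[0,0,0,0,0,0,0.01]]'
```

```text
clock: 2.2
position: [491.8, -279.7, 104.3]
ee_rot: [0.725, -0.688, 0.001, -0.0]
contact_force: [-0.8, -0.3, -1.0]
gripper_width: 21.7
grasp_force: 60.3
```

```bash
python3 -m pendant '[[0,0,-0.01,0,0,0,0.01],[0,0,-0.03,0,0,0,0.01],[0,0,-0.04,0,0,0,0.01],[0,0,-0.035,0,0,0,0.01]]' && python3 -m pendant '[[-0.014,-0.008,0,0,0,-1,0.01],[-0.04,-0.022,0,0,0,-1,0.01],[-0.04,-0.022,0,0,0,-1,0.01],[-0.04,-0.022,0,0,0,0,0.01],[-0.04,-0.022,0,0,0,0,0.01],[-0.035,-0.019,0,0,0,0,0.01],[-0.02,-0.012,0,0,0,0,0.01],[-0.005,-0.001,0,0,0,0,0.01],[0,0,0,0,0,0,0.01],[0,0,0,0,0,0,0.01]]'
python3 - <<'E'
from h import *
snap("wrist","w2"); s=arm.read_state(); print(s["position"],s["ee_rot"]); crop("w2",220,50,480,245,3,"w2c")
E
```

```text
clock: 2.6
position: [491.4, -279.9, 221.1]
ee_rot: [0.725, -0.688, 0.001, -0.0]
contact_force: [0.4, -0.4, -0.2]
gripper_width: 21.5
grasp_force: 60.9
clock: 3.6
position: [596.6, -35.6, 218.4]
ee_rot: [0.743, -0.669, -0.0, 0.0]
contact_force: [0.6, 0.0, -0.5]
gripper_width: 21.4
grasp_force: 60.9
[596.57420628 -35.88388279 218.42693919] [ 7.42755699e-01 -6.69562493e-01 -1.05233303e-04  1.67714621e-04]
```

View pics/w2c.png

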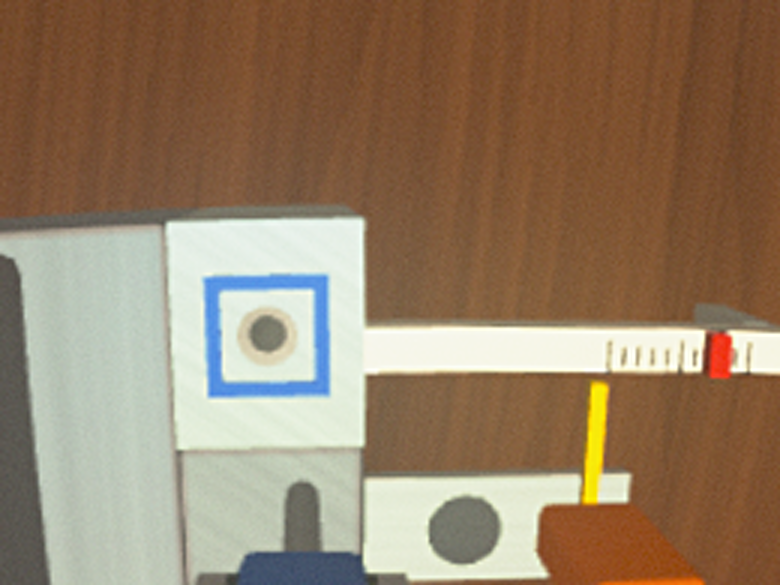

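The well frame is centred at crop (267,335). The probe tip is at crop (302,487) below the blue handle. The pointer end is at (600,383) and the marker at (719,355).

```bash
python3 - <<'E'
from h import *
from scipy.spatial.transform import Rotation as R
s=arm.read_state(); M=R.from_quat(s["ee_rot"])
f=lambda u,v,z:atz("w2",220+u/3,50+v/3,z,True)
tz=218.4-(104.3-12)
fr=np.mean([f(*p,100) for p in [(204,277),(328,274),(330,396),(208,398)]],0)
for n,p in [("well",f(267,335,100)),("frame",fr),("tip",f(302,489,tz)),("marker",f(719,355,68)),("ptr",f(597,383,69)),("ptrroot",f(590,500,69))]:
    print(n,p.round(1),M.inv().apply(p-s["position"]).round(1))
for a,b in [((204,277),(328,274)),((330,396),(208,398))]:
    d=f(*a,100)-f(*b,100); print(np.degrees(np.arctan2(d[1],d[0])))
d=f(366,323,60)-f(760,325,60); print("rail",np.degrees(np.arctan2(d[1],d[0])))
d=f(366,374,60)-f(760,374,60); print("rail",np.degrees(np.arctan2(d[1],d[0])))
E
```

```text
well [607.9 -67.5 100. ] [ 32.6  -8.  118.4]
frame [607.8 -67.  100. ] [ 32.1  -8.  118.4]
tip [595.6 -36.  126.1] [-0.   1.  92.3]
marker [467.4 -72.4  68. ] [ 22.9 132.2 150.5]
ptr [507.4 -58.6  69. ] [ 13.3  91.  149.5]
ptrroot [502.2 -20.9  69. ] [-24.6  92.3 149.5]
7.099931493873706
-173.14717762414145
rail 7.145753747429246
rail 6.841962735042575
```

```bash
python3 -m pendant '[[0.012,-0.003,0,0,0,0,0.01],[0.0154,-0.0045,0,0,0,0,0.01],[0.005,-0.0013,0.005,0,0,0,0.01],[0,0,0.01,0,0,0,0.01],[0,0,0,0,0,0,0.01],[0,0,0.01,0,0,0,0.01],[0,0,0.006,0,0,0,0.01],[0,0,0.006,0,0,0,0.01],[0,0,0,0,0,0,0.01],[0,0,0,0,0,0,0.01]]'
```

```text
clock: 4.65
position: [609.4, -66.0, 181.2]
ee_rot: [0.743, -0.669, 0.0, 0.0]
contact_force: [-0.6, 0.3, -0.8]
gripper_width: 21.3
grasp_force: 60.9
```

```bash
python3 -m pendant '[[0,0,0.008,0,0,0,0.01],[0,0,0.01,0,0,0,0.01],[0,0,0.01,0,0,0,0.01],[0,0,0.008,0,0,0,0.01],[0,0,0.005,0,0,0,0.01],[0,0,0.003,0,0,0,0.01],[0,0,0,0,0,0,0.01],[0,0,0,0,0,0,0.01]]'
```

```text
clock: 5.45
position: [609.5, -66.2, 137.5]
ee_rot: [0.743, -0.669, 0.0, -0.0]
contact_force: [0.1, -1.0, -0.6]
gripper_width: 21.2
grasp_force: 60.9
```

```bash
python3 -m pendant '[[0,0,0.002,0,0,0,0.01],[0,0,0.002,0,0,0,0.01],[0,0,0.001,0,0,0,0.01],[0,0,0,0,0,0,0.01],[0,0,0,0,0,0,0.01]]'
```

```text
clock: 5.95
position: [609.4, -66.2, 133.1]
ee_rot: [0.743, -0.669, 0.0, -0.0]
contact_force: [-2.3, 0.5, 4.9]
gripper_width: 21.0
grasp_force: 61.6
```

```bash
python3 -m pendant '[[0,0,0.0015,0,0,0,0.01],[0,0,0,0,0,0,0.01],[0,0,0,0,0,0,0.01]]' && python3 -m pendant '[[0,0,0,0,0,0,0.045],[0,0,0,0,0,0,0.045],[0,0,0,0,0,0,0.045],[0,0,0,0,0,0,0.045]]'&& python3 -m pendant '[[0,0,-0.01,0,0,0,0.045],[0,0,-0.03,0,0,0,0.045],[0,0,-0.04,0,0,0,0.045],[-0.04,0.01,-0.02,0,0,0,0.045],[-0.03,0.03,0,0,0,0,0.045],[0,0.03,0,0,0,0,0.045],[0,0,0,0,0,0,0.07],[0,0,0,0,0,0,0.07]]'
python3 - <<'E'
from h import *
snap("wrist","w3"); s=arm.read_state(); print(s["position"],s["ee_rot"]); crop("w3",120,30,480,300,2.2,"w3c")
E
```

```text
clock: 6.25
position: [609.4, -66.2, 133.0]
ee_rot: [0.743, -0.669, 0.001, -0.0]
contact_force: [-3.9, 1.2, 11.1]
gripper_width: 21.2
grasp_force: 62.7
clock: 6.65
position: [609.2, -66.2, 130.2]
ee_rot: [0.743, -0.669, -0.0, 0.0]
contact_force: [-0.8, 0.6, -0.3]
gripper_width: 44.8
grasp_force: 0.0
clock: 7.45
position: [532.6, -3.8, 232.0]
ee_rot: [0.743, -0.669, 0.001, -0.001]
contact_force: [0.7, 0.5, 0.2]
gripper_width: 69.7
grasp_force: 0.0
[533.14848875  -3.8668354  231.69459471] [ 7.43213999e-01 -6.69053027e-01  6.91726099e-04 -7.20875238e-04]
```

View pics/w3c.png

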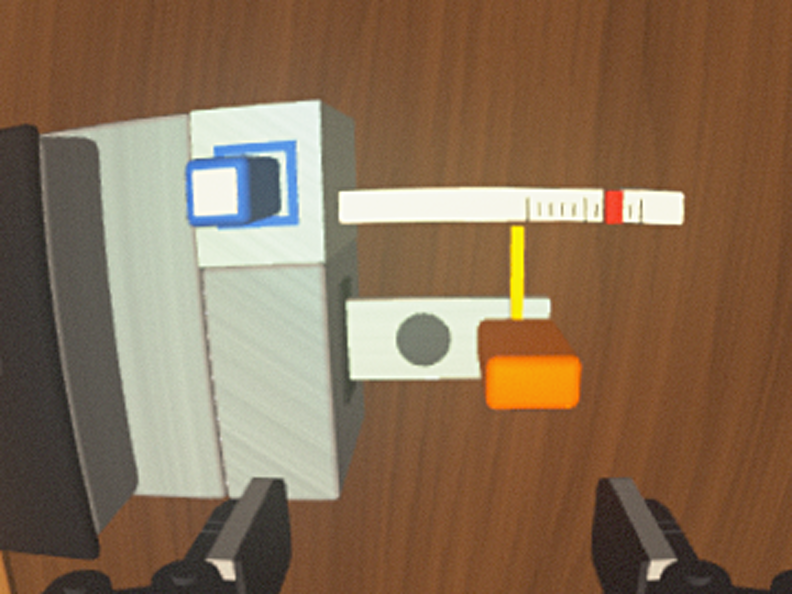

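The probe is seated: its handle sits on the blue frame at crop (235,190). The orange handle top is centred at crop (533,382), the pointer end at (517,227) and the marker at (614,207).

```bash
python3 - <<'E'
from h import *
from scipy.spatial.transform import Rotation as R
s=arm.read_state(); M=R.from_quat(s["ee_rot"])
f=lambda u,v,z:atz("w3",120+u/2.2,30+v/2.2,z,True)
ht,pt,mk,fr=f(533,383,128),f(517,227,69),f(614,207,68),np.mean([f(*p,100) for p in [(297,141),(298,226)]],0)
for n,p in dict(ht=ht,pt=pt,mk=mk,fr=fr).items(): print(n,p.round(1),M.inv().apply(p-s["position"]).round(1))
c=np.array([np.cos(np.radians(6.9)),np.sin(np.radians(6.9)),0]); print("travel",(pt-mk)@c,"handle vs ptr x",(ht-pt)@c)
# model: dispenser from well (608,-67)
n=np.array([-c[1],c[0],0]); D=np.array([608.2,-67,0])+45*c+50*n; print("disp",D,"handle model",D-145*c+20*n)
print(s["joints"])
E
```

```text
ht [500.9 -10.3 128. ] [  3.   33.  103.6]
pt [506.4 -58.2  69. ] [ 51.2  32.6 162.6]
mk [466.6 -71.9  68. ] [ 60.7  73.7 163.6]
fr [591.9 -68.6 100. ] [ 70.5 -51.3 131.8]
travel 41.169350945768464 handle vs ptr x 0.28164727482731067
disp [646.86723845 -11.95597516   0.        ] handle model [500.51468709  -9.52066995   0.        ]
[ 2.97385721e-01  2.48213854e-01 -2.56229405e-01  5.08193189e-04
 -1.06440503e+00 -1.92704142e-01]
```

```bash
python3 -m pendant '[[0.003,0.033,0,0,0,0,0.07],[0,0,0,0,0,8,0.07],[0,0,0,0,0,8,0.07],[0,0,0,0,0,8,0.07],[0,0,0,0,0,8,0.07],[0,0,0,0,0,8,0.07],[0,0,0,0,0,8,0.07],[0,0,0,0,0,8,0.07],[0,0,0,0,0,8,0.07],[0,0,0,0,0,8,0.07],[0,0,0,0,0,8,0.07],[0,0,0,0,0,8,0.07]]' && python3 -m pendant '[[0,0,0,0,0,1,0.07],[0,0,0.02,0,0,0,0.07],[0,0,0.01,0,0,0,0.07],[0,0,0,0,0,0,0.07]]'
python3 - <<'E'
from h import *
from scipy.spatial.transform import Rotation as R
s=arm.read_state(); M=R.from_quat(s["ee_rot"]); print(s["position"],M.as_matrix().round(3), s["joints"][5])
snap("wrist","w4"); crop("w4",120,30,480,300,2.2,"w4c")
E
```

```text
clock: 8.7
position: [501.1, -10.6, 230.7]
ee_rot: [-0.066, 0.998, -0.0, 0.0]
contact_force: [0.5, 0.1, -0.0]
gripper_width: 70.1
grasp_force: 0.0
clock: 9.1
position: [499.2, -10.7, 199.1]
ee_rot: [-0.061, 0.998, -0.0, -0.002]
contact_force: [-0.7, -0.1, -0.2]
gripper_width: 69.9
grasp_force: 0.0
[499.23570837 -10.68804364 199.1076997 ] [[-0.992 -0.123 -0.004]
 [-0.123  0.992 -0.001]
 [ 0.004 -0.    -1.   ]] -1.7518753649806782
```

View pics/w4c.png

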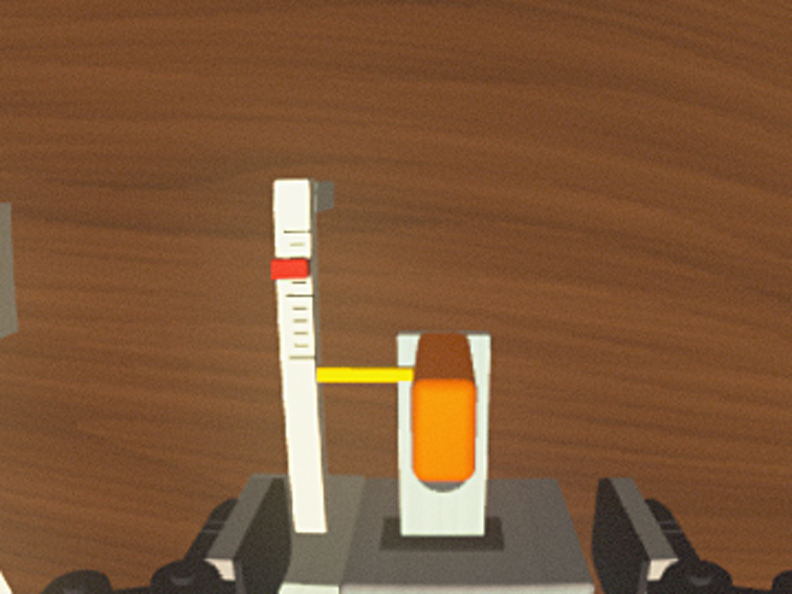

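The handle top is centred at crop (444,430), midway between the fingers at x≈265 and x≈615. The pointer end is at (318,376) and the marker at (290,268). I descend and grip.

```bash
python3 -m pendant '[[0,0,0.03,0,0,0,0.05],[0,0,0.03,0,0,0,0.05],[0,0,0.02,0,0,0,0.05],[0,0,0.008,0,0,0,0.05],[0,0,0,0,0,0,0.04],[0,0,0,0,0,0,0.01],[0,0,0,0,0,0,0.01],[0,0,0,0,0,0,0.01],[0,0,0,0,0,0,0.01],[0,0,0,0,0,0,0.01]]'
python3 - <<'E'
from h import *
from scipy.spatial.transform import Rotation as R
s=arm.read_state(); M=R.from_quat(s["ee_rot"])
f=lambda u,v,z:atz("w4",120+u/2.2,30+v/2.2,z,True)
ht,pt,mk=f(444,430,128),f(318,376,69.5),f(290,268,68)
c=np.array([np.cos(np.radians(6.9)),np.sin(np.radians(6.9)),0]); print(ht,pt,mk,"travel",(pt-mk)@c)
E
```

```text
clock: 10.15
position: [501.0, -9.9, 114.3]
ee_rot: [-0.061, 0.998, 0.0, 0.002]
contact_force: [-0.1, 2.8, 5.5]
gripper_width: 19.5
grasp_force: 59.7
[499.03203798  -9.63222845 128.        ] [506.23757949 -57.16631722  69.5       ] [465.97080174 -71.33135116  68.        ] travel 41.67688163913793
```

```bash
python3 -m pendant '[[0.003,0,0,0,0,0,0.01],[0.006,0,0,0,0,0,0.01],[0.008,0,0,0,0,0,0.01],[0.008,0,0,0,0,0,0.01],[0.008,0,0,0,0,0,0.01],[0.005,0,0,0,0,0,0.01],[0.003,0,0,0,0,0,0.01],[0,0,0,0,0,0,0.01],[0,0,0,0,0,0,0.01],[0,0,0,0,0,0,0.01]]'
python3 - <<'E'
from h import *
s=arm.read_state(); print(s["position"],s["ee_rot"])
snap("wrist","w5"); snap("side","s5"); snap("scene","sc5")
crop("w5",150,20,410,215,3,"w5c"); 
a=cv2.imread("pics/s5.png")[180:270,270:400]; b=cv2.imread("pics/sc5.png")[165:255,275:405]
r=lambda i:cv2.resize(i,None,fx=6,fy=3.3*6/3.3,interpolation=cv2.INTER_CUBIC)
x=np.vstack([r(a),r(b)]); cv2.imwrite("pics/x5.png",cv2.resize(x,None,fx=.55,fy=.55,interpolation=cv2.INTER_AREA)); print(x.shape)
E
```

```text
clock: 11.15
position: [462.8, -14.4, 114.3]
ee_rot: [-0.062, 0.998, 0.001, 0.004]
contact_force: [7.5, 2.6, 1.5]
gripper_width: 19.4
grasp_force: 59.1
[462.82781712 -14.40336615 114.26519897] [-6.15669427e-02  9.98093398e-01  5.55441577e-04  4.33259327e-03]
(1080, 780, 3)
```

View pics/w5c.png

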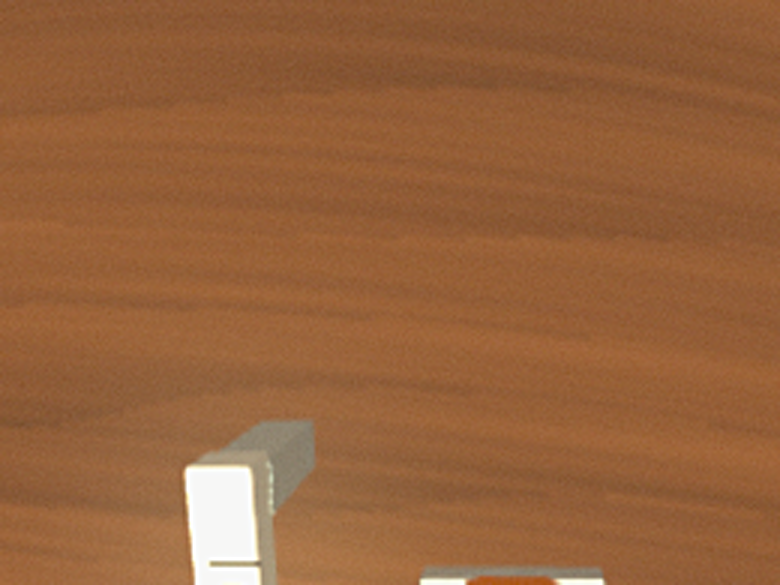

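The crop shows only the rail's outer end, at (220,500); the pointer lies below it. I'll measure red and yellow by colour in the same picture.

```bash
cat > m.py <<'E'
from h import *
import sys
c=np.array([np.cos(np.radians(6.9)),np.sin(np.radians(6.9)),0]); n=np.array([-c[1],c[0],0])
D=np.array([646.9,-12,0])
def meas(fn,fish,verbose=True):
    im=cv2.imread(f"pics/{fn}.png"); h=cv2.cvtColor(im,cv2.COLOR_BGR2HSV).astype(int); H,S,V=h[...,0],h[...,1],h[...,2]
    out={}
    for nm,m,z,xy in [("yel",(abs(H-27)<5)&(S>170)&(V>120),69.,(-38-10,0)),("red",((H<5)|(H>174))&(S>170)&(V>110),68.,(-50,-28))]:
        v,u=np.nonzero(m)
        P=np.array([atz(fn,a,b,z,fish) for a,b in zip(u,v)])-D
        X,Y=P@c,P@n
        k=(X>-205)&(X<-130)&(Y>xy[0])&(Y<xy[1])
        if k.any(): out[nm]=(X[k].mean(),X[k].min(),X[k].max(),Y[k].min(),Y[k].max(),k.sum(),u[k].mean(),v[k].mean())
    for a,b in out.items(): print(fn,a,np.round(b,1))
if __name__=="__main__":
    for fn in sys.argv[1:]: meas(fn,fn.startswith("w"))
E
python3 m.py w3 w4 w5 scene0 s5 sc5
```

```text
w3 yel [-144.7 -147.1 -142.3  -29.1   -0.4  192.   354.5  148.5]
w3 red [-185.6 -189.1 -182.2  -44.5  -31.3   97.   398.4  123.3]
w4 yel [-145.7 -148.4 -143.1  -28.6   -0.3  235.   280.6  200. ]
w4 red [-186.9 -190.1 -183.4  -44.   -31.   117.   251.1  151.6]
w5 yel [-184.4 -187.2 -181.6  -28.4   -0.   403.   262.2  238.4]
w5 red [-188.8 -190.7 -184.2  -43.2  -31.3   11.   223.   230.2]
scene0 yel [-144.5 -147.9 -141.2  -29.7   -0.7   22.   310.7  202.2]
scene0 red [-185.9 -189.7 -182.9  -43.6  -33.4    9.   294.2  201.7]Traceback (most recent call last):
  File "m.py", line 16, in <module>
    for fn in sys.argv[1:]: meas(fn,fn.startswith("w"))
                            ~~~~^^^^^^^^^^^^^^^^^^^^^^^
  File "m.py", line 10, in meas
    P=np.array([atz(fn,a,b,z,fish) for a,b in zip(u,v)])-D
      ~~~~~~~~~~~~~~~~~~~~~~~~~~~~~~~~~~~~~~~~~~~~~~~~~~^~
ValueError: operands could not be broadcast together with shapes (0,) (3,)
```

```bash
sed -i 's/(S>170)&(V>110)/(S>130)\&(V>90)/' m.py; python3 -m pendant '[[0.0015,0,0,0,0,0,0.01],[0.001,0,0,0,0,0,0.01],[0,0,0,0,0,0,0.01],[0,0,0,0,0,0,0.01],[0,0,0,0,0,0,0.01]]'
python3 - <<'E'
from h import *
s=arm.read_state(); print(s["position"],s["ee_rot"])
snap("wrist","w6"); snap("side","side6"); snap("scene","scene6")
crop("w6",190,190,390,300,4,"a"); r=lambda n,u,v:cv2.resize(cv2.imread(f"pics/{n}.png")[v:v+40,u:u+100],(400,160),interpolation=cv2.INTER_CUBIC)
cv2.imwrite("pics/x6.png",np.vstack([cv2.imread("pics/a.png"),np.hstack([r("side6",275,205),r("scene6",270,185)])]))
E
python3 m.py w6 w4
```

```text
clock: 11.8
position: [460.5, -14.7, 114.3]
ee_rot: [-0.062, 0.998, 0.001, 0.004]
contact_force: [7.7, 1.4, 0.9]
gripper_width: 19.4
grasp_force: 58.9
[460.51971873 -14.68431201 114.28308251] [-6.15962982e-02  9.98091038e-01  5.46642008e-04  4.45835293e-03]
w6 yel [-186.8 -189.6 -184.   -28.5   -0.   409.   261.9  238.3]
w6 red [-188.1 -190.7 -183.8  -44.2  -31.4   15.   221.5  234.7]
w4 yel [-145.7 -148.4 -143.1  -28.6   -0.3  235.   280.6  200. ]
w4 red [-186.9 -190.1 -183.4  -44.   -31.   119.   251.2  151.7]
```

View pics/x6.png

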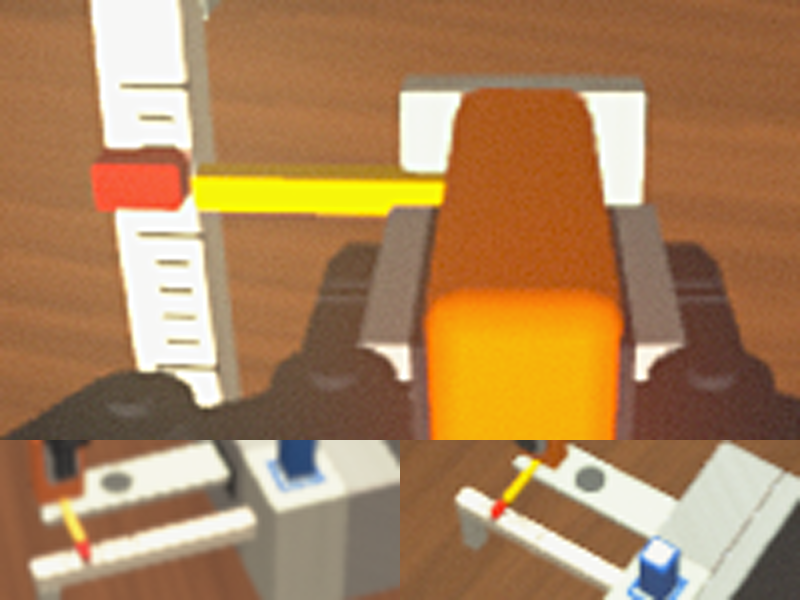

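```bash
python3 - <<'E'
from m import *
f=lambda u,v,z:(atz("w6",190+u/4,190+v/4,z,True)-D)
for n,u,v,z in [("red",138,186.5,68),("red top edge",138,163,68),("red bottom",138,209,68),("y",198,193,67),("y",198,193,68),("y",198,193,69.5),("ytop",198,177,69),("ybot",198,210,69)]:
    p=f(u,v,z); print(n,z,(p@c).round(2),(p@n0).round(2) if 0 else (p@globals()['n'] if not isinstance(globals()['n'],str) else 0))
E
for i in scene6 side6; do python3 m.py $i;done
```

```text
red 68 -186.9 0
red top edge 68 -190.74 0
red bottom 68 -183.16 0
y 67 -185.63 0
y 68 -186.1 0
y 69.5 -186.8 0
ytop 69 -189.15 0
ybot 69 -183.78 0
scene6 yel [-184.8 -188.3 -181.4  -28.2   -1.9   21.   299.   196. ]
scene6 red [-185.7 -188.2 -183.4  -46.4  -36.4    7.   293.7  202.4]Traceback (most recent call last):
  File "m.py", line 16, in <module>
    for fn in sys.argv[1:]: meas(fn,fn.startswith("w"))
                            ~~~~^^^^^^^^^^^^^^^^^^^^^^^
  File "m.py", line 10, in meas
    P=np.array([atz(fn,a,b,z,fish) for a,b in zip(u,v)])-D
      ~~~~~~~~~~~~~~~~~~~~~~~~~~~~~~~~~~~~~~~~~~~~~~~~~~^~
ValueError: operands could not be broadcast together with shapes (0,) (3,)
```

All views put the pointer about 0.5 mm short of the marker, so I pull a last 0.5 mm.

```bash
python3 -m pendant '[[0.0005,0,0,0,0,0,0.01],[0,0,0,0,0,0,0.01],[0,0,0,0,0,0,0.01],[0,0,0,0,0,0,0.01],[0,0,0,0,0,0,0.01]]'
python3 - <<'E'
from m import *
snap("wrist","w7"); meas("w7",True); snap("wrist","w8"); meas("w8",True)
E
```

```text
clock: 12.45
position: [460.2, -14.7, 114.3]
ee_rot: [-0.062, 0.998, 0.001, 0.005]
contact_force: [7.8, 1.8, 0.7]
gripper_width: 19.8
grasp_force: 58.9
w7 yel [-187.2 -190.  -184.3  -28.5   -0.   414.   262.   238.3]
w7 red [-189.4 -191.  -184.3  -43.9  -31.3    9.   222.9  233.3]
w8 yel [-187.2 -190.  -184.3  -28.4   -0.   412.   262.1  238.3]
w8 red [-188.5 -190.8 -183.5  -42.9  -31.2   10.   222.9  234.7]
```

The pointer is level with the marker (yellow −187.2 mm, red about −186.9 mm) and holding steady.

```bash
python3 -c "
from bench import arm
print(arm.job_done())"
```

```text
the job is handed in; nothing more can be done
None
```

The job is handed in: the probe is fully down in the test well and released, and the gripper is holding the orange handle with the pointer level with the red marker, to within about 0.5 mm by my camera measurements.

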